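Spin the plate turntable and brake it on its mark

TASK

Check that the plate turntable on the bench runs free and then index it: flick the platter with a fingertip (the blue stud is there for that) so that it spins on its own, untouched, for at least two seconds and no slower than a turn in eight seconds. Then brake it with a fingertip pressed on the flat of the platter so that it stands still with the red mark at the black pointer, and finish while still holding it there with that fingertip. Nothing is to be pinched or lifted: leave the dish in its seat and everything round the turntable where it is.

Things in the scene. Friction and masses are not known exactly. Their poses are not given: they have to be found in the camera images.
- turntable: grey foot of the plate turntable, fixed to the bench; origin on the turning axis at bench height, z up. From its -x side a bracket 24 mm wide rises 147 mm from the axis and carries a black pointer whose tip looks inward at the platter's rim, its top 1 mm below the platter's top face
- pointer (a point): point on the platter's rim circle (120 mm from the axis, at the height of the platter's top face, 60 mm above the bench) that the black pointer points at; it stands still
- platter: aluminium disc 240 mm across, 18 mm thick, 0.8 kg; turns endlessly either way about its z (up) on a nearly frictionless bearing (loses about 0.1 rad/s each second; a fingertip pressed on it stops it almost at once). Origin on the axis at its underside. Red mark at its -x, blue stud at its +x. Dish seat out to 35 mm from the axis (lip 5 mm high); from there to 100 mm the top is flat and free
- mark (a point): middle of the red mark's outer edge, on the platter's rim, 120 mm from the axis at the height of the top face; the mark is a flat red patch 30 mm wide along the rim and 26 mm deep, continued down the rim's side
- stud (a point): blue round finger stud, 14 mm in diameter and 22 mm high, fixed upright on the platter's top face, its axis 108 mm from the platter's axis and opposite the red mark; this point is the middle of its foot, at the height of the top face (60 mm above the bench)
- dish: round glassy petri dish, 59 mm across and 14 mm high, lying loose in the seat at the middle of the platter; origin at the centre of its underside, it turns with the platter
- timer: small white bench timer, 62x62x19 mm, loose bystander; origin at the centre of its underside
- tip_box: blue pipette tip box, 122x66x72 mm, loose bystander; origin at the centre of its underside
- tape_roll: brown roll of tape lying flat, 92x90x48 mm, loose bystander; origin at the centre of its underside
- spare_dish: petri dish 59 mm across and 14 mm high, loose on the bench, bystander; origin at the centre of its underside
- marker: white and black marker pen, 135 mm long along its y, 17 mm thick, loose bystander; origin at the centre of its underside
Not all that is in view belongs to the job. Leave any turquoise look-alike of the dish alone.

How it is judged (in metres and radians):
On the way:
1. the platter spins on its own, untouched by the robot, at 0.75 rad/s or more for 2 s (angular speed of platter above 0.75 rad/s and contact force between each of the arm, the fingers and platter below 0.02 N), for 2 s.
At the end, for the whole second after the job is handed in: the platter stands still (under 0.1 rad/s) with the middle of the red mark within 18 mm of the pointer along the rim, a fingertip presses on the platter (more than 0.5 N, not on the stud), and the dish lies in its seat (within 8 mm of the middle, not raised 5 mm) (horizontal distance between mark and pointer below 0.018 m and angular speed of platter below 0.1 rad/s and contact force between the fingers and platter above 0.5 N and contact force between the fingers and platter_c0 below 0.5 N and horizontal distance between dish and platter below 0.008 m and z of dish in the frame of platter below 0.023 m); the arm keeps its last pose, push and grip.
It fails at once if the dish is lifted or thrown out of its seat (z of dish in the frame of platter above 0.026 m or horizontal distance between dish and platter above 0.012 m).
It fails at once if the fingers press on or grip the dish (over 3 N) (contact force between the fingers and dish above 3 N).
It fails at once if the stud is pinched or rammed (over 60 N) (contact force between the fingers and platter_c0 above 60 N).
It fails at once if a bystander is moved by more than 20 mm or lifted (distance of any of timer, tip_box, tape_roll, spare_dish, marker from where it was at the start of the episode above 0.02 m).
It also fails if it takes over 40 s, if anything falls off the work surface, if the arm or the gripper's body presses on something with over 40 N, if the wrist force passes 120 N, or if a joint passes its speed limit or range.

ROBOT

A 6-joint arm with a two-finger parallel gripper is mounted at the origin on a cart in front of the work surface, level with it; the furniture and walls round the work are solid. World frame = base frame: x ahead of the robot, y to its left, z up, the work surface at z = 0. Lengths are in mm, angles in rad, forces in N, time in s.
With the tool pointing down it reaches from about 350 to 925 mm from the base axis. Payload 6.4 kg.
Tool frame: the origin (TCP) lies at the very end of the fingers, on their centre line; the grasp point (between the pads) lies 19 mm behind it; z points along the fingers, y is the line along which they close (so a half turn about z gives the same grasp; the last joint's range is limited). The gripper opens to 94 mm and grips with 3 to 60 N. Pads are 16 mm wide; open, the fingers measure 119 mm over their backs; the gripper's body (75 mm by 177 mm) begins 78 mm behind the grasp point.
Start: joints at [-1.335, 0.245, 1.558, -0, 1.339, -0.174], TCP at [258.983, -596.189, 205.455] pointing down, gripper open.
Joint ranges: [-3.13, 3.13], [-1.02, 2.26], [0.13, 2.54], [-0.95, 4.09], [0.21, 2.88], [-2.74, 2.74]. Speed limits (rad/s): [2.57, 2.57, 3.14, 3.14, 3.14, 3.14].

INTERFACE

Orientations are given as a unit quaternion [w, x, y, z].
In Python, from station import env, optics, boxes_of gives the robot as it stands.
- The arm moves only by the shell command python3 -m jog 'ROWS' [FORCE]. ROWS is a JSON object of lists of equal length, an entry for each row: "gripper": the closure, from 0 (fully open) to 1 (shut); "linear": the shift along the tool's x, y, z in m, a list of three; "yaw": the turn about the tool's z in degrees. A call has exactly 8 rows; each row is the pose to reach, as a shift and turn from the pose commanded when the call began, along the tool's axes at that moment; what a row does not reach only later rows make up. A row lasts 1/10 s, in which the tool goes at most 50 mm and 8.59 degrees, less where a joint would pass 70% of its speed; a pose out of reach is approached as far as the arm can. A call with a gripper value outside its range is refused whole. The fingers move at their own pace and stop on an object; FORCE is the grip in N (left out, the last holds). Time passes only in rows, so rows that repeat a pose let the fingers close, or fill a call up. It gives the time, the measured TCP pose, the force, the opening and the grip force at its end, in the units of the state.
- env.get_obs(): the state, without advancing time (a new reading comes with each control period).
- optics.get_image(name): name is "side" or "top"; returns (picture, depth): 384x512x3 uint8, red, green, blue; 384x512 float32, mm along the optical axis (not along the pixel's ray), 0 where there is no reading.
- optics.calibration(name): a dict with "vertical_fov" (degrees; the focal length in pixels is half the picture's height over the tangent of half this angle, whatever the lens; pixels are square), "cx", "cy" (the principal point, pixels), "rvec" (rotation vector, rad) and "tvec" (3), from world to camera coordinates, as OpenCV has them. Camera axes: x right, y down, z forward; pixel columns grow to the right and rows downward; lengths in mm; the calibration is good to about 2 mm. A picture is of the moment at which its call begins. calibration takes no time and is no camera call.
- env.close_job(): hands the job in; it is judged then, once.
Trained networks look in the newest picture that a camera, given by its name, has taken for a name from the list of things; names that differ only in an ending like _2 or _b are one class to them, and where a whole thing is asked for, a point or a joint stands for the part that bears it (a point fixed in the world has none). Each returns a list of dicts, best first, with "confidence" (0 to 1); they miss things now and then, are a little off and sometimes report something else, mostly with a low value. They report only what shows in the picture. A call takes as long as a camera call. They do not tell look-alikes from the thing itself.
- boxes_of(target, camera): "extent" ([centre column, centre row, width, height] in pixels, round what is visible of it).
The state is a dict: "time_s": time; "q": joint angles; "qvel": joint speeds; "effort": joint torques, N m; "eef_pos": TCP position; "eef_rot": TCP orientation; "ft_force": force on the tool from outside, world axes, zero at the start; "torque": the same for the moment, N m; "opening": finger opening in mm; "grip_force": force on a finger pad.
Only numpy, scipy, OpenCV 4.12 (cv2) and the standard library are available. Lean on these libraries where they do the work, as an engineer would, in place of code of your own. Each camera call takes 0.05 s, during which the arm holds its last target. There are 200 camera calls.

## Working session

There is one attempt and no reset: what is moved stays moved. The work goes in short steps, Python scripts to look and compute and a shell command to move; the robot and the scene stay as the last step left them, time stands still between calls to the robot, and variables do not carry over. Pictures are saved under pics/ and viewed, at most 10 in all, crops included, and the job is handed in when it is done.

```bash
mkdir -p pics; ls; python3 - <<'E'
from station import env, optics, boxes_of
import cv2,numpy as np
ims=[]
for n in ("top","side"):
    p,d=optics.get_image(n); cv2.imwrite(f"pics/{n}0.png",p[:,:,::-1]); np.save(f"{n}d.npy",d)
    print(n,optics.calibration(n))
    for t in ("turntable","platter","mark","stud","dish","pointer","timer","tip_box","tape_roll","marker"):
        print(t,[(np.round(b["extent"]),round(b["confidence"],2)) for b in boxes_of(t,n)][:3]) if n=="top" else 0
o=env.get_obs();print(o)
E
```

```text
pics
top {'vertical_fov': 54.83247205675481, 'cx': 251.5277413522449, 'cy': 194.37631652070243, 'rvec': array([ 2.21770061, -2.1787428 ,  0.09601198]), 'tvec': array([ -49.80376364,  518.3214953 , 1119.76185034])}
turntable [(array([271., 189.,  78.,  77.]), 0.88)]
platter [(array([268., 188.,  80.,  83.]), 0.77)]
mark [(array([271., 186.,  81.,  83.]), 0.63)]
stud [(array([268., 188.,  83.,  84.]), 0.69)]
dish [(array([274., 189.,  14.,  22.]), 0.87), (array([285., 253.,  13.,  22.]), 0.6), (array([358., 142.,  21.,  22.]), 0.29)]
pointer [(array([269., 188.,  83.,  83.]), 0.82)]
timer [(array([133., 246.,  26.,  25.]), 0.85)]
tip_box [(array([116., 187.,  34.,  46.]), 0.7)]
tape_roll []
marker [(array([368., 248.,  33.,   2.]), 0.65)]
side {'vertical_fov': 52.79908312231388, 'cx': 252.87941430674752, 'cy': 183.26833989760377, 'rvec': array([ 0.85249633, -2.45172341,  1.20851268]), 'tvec': array([ 412.46730078,  277.7201758 , 1002.4814983 ])}
{'time_s': 0.6, 'q': array([-1.33507063e+00,  2.45064199e-01,  1.55780464e+00,  4.06317829e-05,
        1.33871230e+00, -1.74113767e-01]), 'qvel': array([-1.16291817e-04, -2.21196555e-04, -1.42661080e-04, -1.44136752e-03,
        7.97530997e-05,  4.73220039e-04]), 'effort': array([-1.50728106e-04, -4.15604532e+01, -3.14715278e+01,  6.84656831e-02,
        2.89395492e-02,  1.56282166e-06]), 'eef_pos': array([ 259.01010018, -596.17607219,  205.47567618]), 'eef_rot': array([5.14589978e-06, 9.79078272e-01, 2.03483997e-01, 1.99391922e-05]), 'ft_force': array([ 0.33201201,  0.09134802, -0.14496089]), 'torque': array([ 0.03301691, -0.01903629,  0.0229908 ]), 'grip_force': 0.0, 'opening': 93.87294859664387}
```

```bash
python3 - <<'E'
import cv2
a=cv2.imread("pics/top0.png");b=cv2.imread("pics/side0.png")
cv2.imwrite("pics/a.png",cv2.resize(a,(800,600)));cv2.imwrite("pics/b.png",cv2.resize(b,(800,600)))
cv2.imwrite("pics/c.png",cv2.resize(a[135:275,200:400],(800,560),interpolation=cv2.INTER_CUBIC))
E
```

```text
(no output)
```

View pics/a.png

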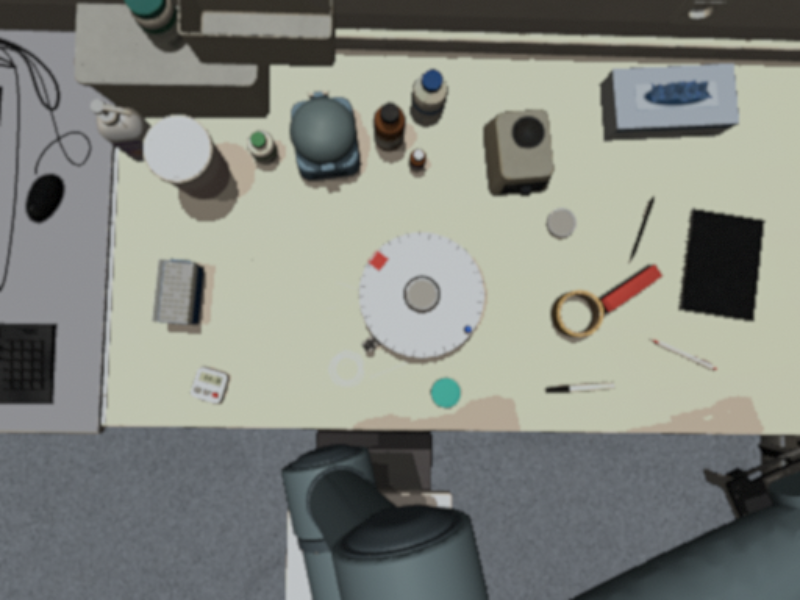

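View pics/b.png

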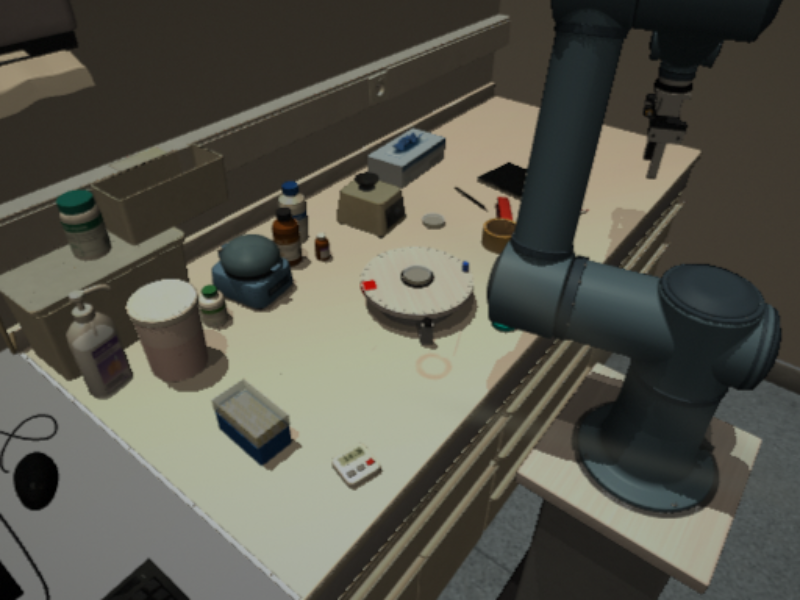

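View pics/c.png

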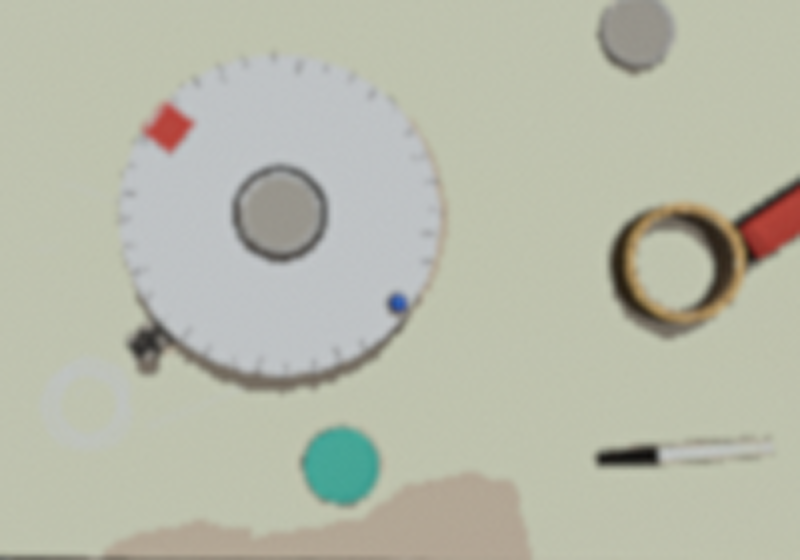

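The top view (a.png) has the platter centred at (422,294), the red mark at (378,261), the blue stud at (468,329) and the black pointer at (370,344). The dish is in its seat at the platter centre.

Things that could be mistaken for the targets:
- **Dish:** the turquoise disc (446,392), the clear ring, probably spare_dish (346,368), and the grey disc (560,222).
- **Red mark:** the red bar (632,288).
- **Stud:** blue bottle cap (432,80).

I choose the stud and mark on the platter, and crop c.png confirms them. Next I'll measure them.

```bash
cat > h.py <<'E'
from station import env, optics, boxes_of
import cv2,numpy as np
from scipy.spatial.transform import Rotation as R
def ray(name,u,v,z):
    c=optics.calibration(name); f=192/np.tan(np.radians(c["vertical_fov"])/2)
    M=R.from_rotvec(np.ravel(c["rvec"])).as_matrix(); C=-M.T@np.ravel(c["tvec"])
    d=M.T@np.array([(u-c["cx"])/f,(v-c["cy"])/f,1]); return (C+d*(z-C[2])/d[2])[:2]
def cen(p,kind,name,z,near=None,rad=160):
    h=cv2.cvtColor(p,cv2.COLOR_RGB2HSV).astype(int); H,S,V=h[...,0],h[...,1],h[...,2]
    m=((H<8)|(H>172))&(S>120)&(V>90) if kind=="red" else (H>105)&(H<130)&(S>110)&(V>50)
    n,l,st,c=cv2.connectedComponentsWithStats(m.astype(np.uint8))
    o=[(st[i,4],ray(name,*c[i],z)) for i in range(1,n) if st[i,4]>4]
    if near is not None: o=[q for q in o if np.linalg.norm(q[1]-near)<rad]
    return max(o,key=lambda q:q[0])[1] if o else None
def shift(target,o=None):
    o=o or env.get_obs(); w,x,y,z=o["eef_rot"]
    return np.round(R.from_quat([x,y,z,w]).inv().apply(np.array(target)-o["eef_pos"])/1000,4)
E
python3 - <<'E'
from h import *
p=cv2.imread("pics/top0.png")[:,:,::-1].copy(); s=cv2.imread("pics/side0.png")[:,:,::-1].copy()
c0=ray("top",422/1.5625,294/1.5625,60); print("c0",c0)
r=cen(p,"red","top",60,c0); b=cen(p,"blue","top",78,c0); print("red",r,"blue",b)
# platter top outline by depth: points with z~60
for n,im in(("top",p),("side",s)):
    d=np.load(n+"d.npy"); c=optics.calibration(n); f=192/np.tan(np.radians(c["vertical_fov"])/2)
    v,u=np.mgrid[:384,:512]; P=np.stack([(u-c["cx"])/f*d,(v-c["cy"])/f*d,d],-1).reshape(-1,3)
    W=(P-np.ravel(c["tvec"]))@R.from_rotvec(np.ravel(c["rvec"])).as_matrix()
    k=(abs(W[:,2]-60)<9)&(d.ravel()>0)&(np.linalg.norm(W[:,:2]-c0,axis=1)<150); q=W[k,:2].astype(np.float32)
    print(n,k.sum(),cv2.minEnclosingCircle(q),np.median(W[k,2]))
    k=(W[:,2]>5)&(W[:,2]<70)&(d.ravel()>0)&(abs(np.linalg.norm(W[:,:2]-c0,axis=1)-140)<10);print(np.median(W[k],0),k.sum())
print("ptr",ray("top",148/4+200,338/4+135,58), ray("side",427/1.5625,324/1.5625,59))
print("side red",cen(s,"red","side",60,c0),"blue",cen(s,"blue","side",74,c0))
for t,u,v,z in(("turq",446,392,14),("ring",346,368,10),("tape",578,314,48),("box",180,290,72),("tin",560,222,14),("timer",210,385,19)):print(t,ray("top",u/1.5625,v/1.5625,z))
E
```

```text
c0 [535.79706811 -94.40085823]
red [598.83233916  -9.31999534] blue [ 472.13688687 -178.2251292 ]
top 4765 ((525.3043823242188, -83.3092041015625), 133.31149291992188) 60.518174826508925
[439.96752144   4.53201692  52.81061044] 74
side 2472 ((528.8553466796875, -78.53414154052734), 133.96180725097656) 59.98452466875692
[437.17571624  13.10436401  39.15055223] 91
ptr [441.46473019   1.79955198] [433.45222039  16.71859246]
side red [600.40470903  -6.03036452] blue [ 471.11719023 -175.11409201]
turq [ 348.14937344 -147.33098414]
ring [391.55595835  49.31210245]
tape [ 503.83981258 -396.45142213]
box [533.77068849 357.15152294]
tin [ 689.61570621 -372.56921642]
timer [355.09550175 310.44716226]
```

```bash
python3 - <<'E'
from h import *
print(shift([436,-166,140]), shift([436,-166,68]))
E
```

```text
[ 0.3337 -0.324   0.0655] [ 0.3337 -0.324   0.1375]
```

```bash
python3 -m jog '{"gripper":[1,1,1,1,1,1,1,1],"linear":[[0.033,-0.032,0.005],[0.067,-0.065,0.01],[0.1,-0.097,0.02],[0.133,-0.13,0.03],[0.167,-0.162,0.04],[0.2,-0.194,0.05],[0.234,-0.227,0.06],[0.267,-0.259,0.065]],"yaw":[-6,-13,-20,-27,-34,-40,-42.5,-42.5]}' 20; python3 - <<'E'
from h import *
print(shift([436,-166,68]),env.get_obs()["opening"])
E
```

```text
time_s: 1.4
eef_pos: [400.8, -250.2, 139.8]
eef_rot: [-0.0, 0.839, 0.545, 0.0]
ft_force: [0.4, -0.4, 0.9]
opening: 33.4
grip_force: 0.0
[ 0.0912 -0.002   0.0719] 33.41313201059244
```

```bash
python3 -m jog '{"gripper":[1,1,1,1,1,1,1,1],"linear":[[0.035,-0.002,0],[0.07,-0.002,0.005],[0.091,-0.002,0.02],[0.091,-0.002,0.045],[0.091,-0.002,0.065],[0.091,-0.002,0.072],[0.091,-0.002,0.072],[0.091,-0.002,0.072]],"yaw":[0,0,0,0,0,0,0,0]}'; python3 - <<'E'
from h import *
p,d=optics.get_image("side"); cv2.imwrite("pics/s1.png",cv2.resize(p[130:240,200:360],(800,550),interpolation=cv2.INTER_CUBIC))
E
```

```text
time_s: 2.2
eef_pos: [436.5, -168.9, 69.4]
eef_rot: [0.001, 0.839, 0.544, 0.0]
ft_force: [0.1, -0.3, 0.4]
opening: 0.2
grip_force: 0.0
```

View pics/s1.png

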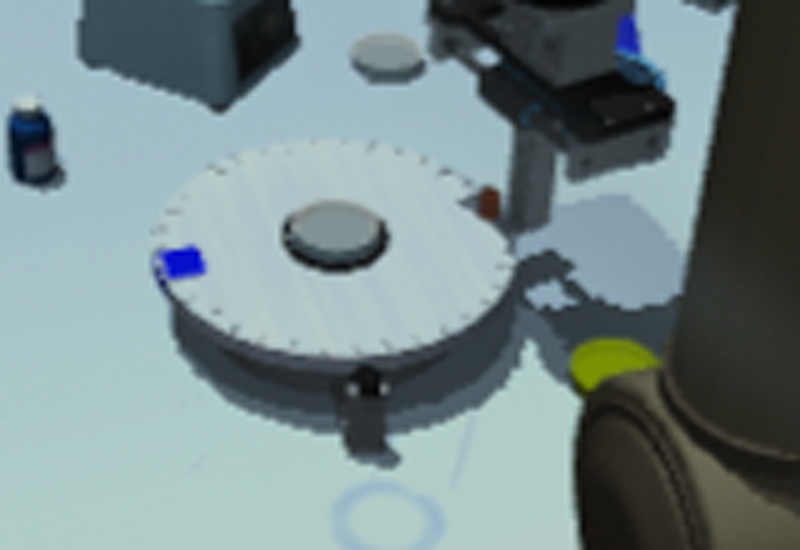

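The side crop (red and blue swapped in the file) shows the shut finger at (530,180), just behind the stud at (488,203). The path is clear, so I'll flick it.

```bash
python3 -m jog '{"gripper":[1,1,1,1,1,1,1,1],"linear":[[0.003,0.012,0],[0.004,0.026,0],[0.004,0.041,0],[0.004,0.056,0],[0.004,0.071,0],[0.004,0.078,-0.005],[0.004,0.076,-0.03],[0.004,0.076,-0.06]],"yaw":[0,0,0,0,0,0,0,0]}'; cat > ang.py <<'E'
from h import *
C=np.array([535.6,-92.5])
def look(n="top"):
    t=env.get_obs()["time_s"]; p,d=optics.get_image(n)
    m=cen(p,"red",n,60,C,130); b=cen(p,"blue",n,75,C,130)
    A=lambda q,o: None if q is None else round(float(np.degrees(np.arctan2(*(q-C)[::-1]))+o)%360,1)
    return t,A(m,0),A(b,180),p
E
python3 - <<'E'
from ang import *
for i in range(3):
    for n in("top","side"): print(n,look(n)[:3])
print(env.get_obs()["ft_force"],shift([535.6,-160,85]))
E
```

```text
time_s: 3.05
eef_pos: [506.5, -195.2, 128.6]
eef_rot: [-0.001, 0.839, 0.544, -0.001]
ft_force: [0.8, -0.6, 1.1]
opening: 0.6
grip_force: 0.0
top (3.05, 111.7, None)
side (3.1, 114.8, 117.6)
top (3.15, 120.7, 121.0)
side (3.2, 123.9, 127.1)
top (3.25, 129.3, 130.0)
side (3.3, 132.3, 135.8)
[-0.29517565  0.61356699 -0.77232311] [0.044  0.0125 0.0424]
```

```bash
python3 -m jog '{"gripper":[1,1,1,1,1,1,1,1],"linear":[[0.02,0.006,0],[0.044,0.012,0],[0.044,0.012,0.01],[0.044,0.012,0.02],[0.044,0.012,0.03],[0.044,0.012,0.035],[0.044,0.012,0.035],[0.044,0.012,0.035]],"yaw":[0,0,0,0,0,0,0,0]}'; python3 - <<'E'
from ang import *
c={n:optics.calibration(n) for n in("top",)}
for i in range(8):
    r=look(); print(r[:3])
p=r[3]; cv2.imwrite("pics/t2.png",cv2.resize(p[140:240,215:325],(770,700))[:600,:,::-1])
for i in range(40): a=look("top"); i%4==0 and print(a[:3])
print(shift([535.6,-160,66]))
E
```

```text
time_s: 4.15
eef_pos: [535.7, -160.7, 93.4]
eef_rot: [-0.0, 0.839, 0.544, -0.0]
ft_force: [0.2, -1.5, 0.3]
opening: 0.3
grip_force: 0.0
(4.15, None, 205.0)
(4.2, None, 209.4)
(4.25, None, 213.1)
(4.3, None, 217.0)
(4.35, None, 221.0)
(4.4, None, 225.0)
(4.45, None, 228.9)
(4.5, None, 232.8)
(4.55, None, 236.7)
(4.75, None, 252.3)
(4.95, None, 267.5)
(5.15, None, 282.6)
(5.35, None, 297.5)
(5.55, None, 312.0)
(5.75, 332.2, 326.6)
(5.95, 340.7, 340.5)
(6.15, 354.5, None)
(6.35, 8.3, None)
[ 0.0002 -0.0003  0.0275]
```

View pics/t2.png

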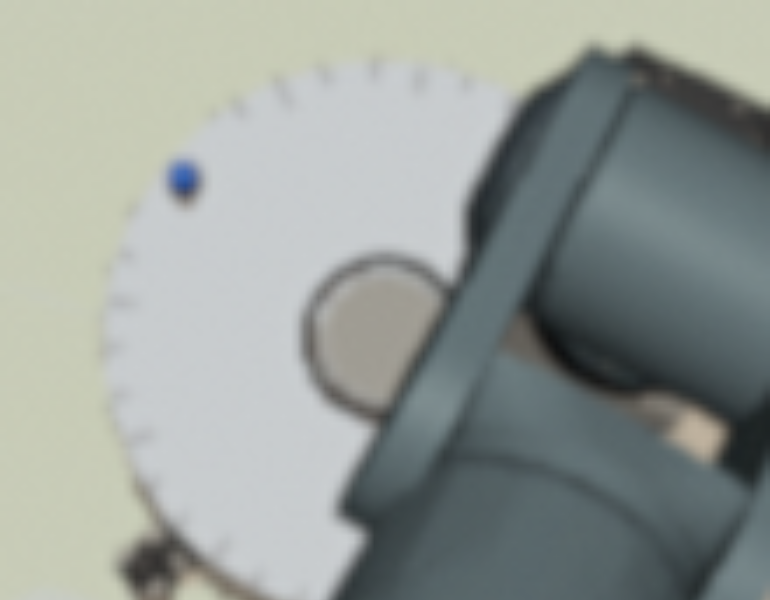

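The top crop shows the stud at (184,180), the pointer at (150,562), and the finger hidden under the wrist. The platter spins freely at about 1.2 rad/s with nothing touching it. I'll lower to just above the platter before braking.

```bash
python3 -m jog '{"gripper":[1,1,1,1,1,1,1,1],"linear":[[0,0,0.01],[0,0,0.02],[0,0,0.026],[0,0,0.028],[0,0,0.028],[0,0,0.028],[0,0,0.028],[0,0,0.028]],"yaw":[0,0,0,0,0,0,0,0]}'; python3 - <<'E'
from ang import *
T=[];S=[]
for i in range(4):
    r=look("top");T.append(r[:2]);s=look("side");S.append(s[:3])
print(T,S); w,a=np.polyfit([t for t,_ in T if _],[x for _,x in T if _],1)
print("w",w,"pred now",a+w*env.get_obs()["time_s"],env.get_obs()["time_s"],env.get_obs()["eef_pos"],env.get_obs()["ft_force"])
for n,u,v in(("top",239.6,218),("top",240,217),("side",273,205)):
    q=ray(n,u,v,59)-C; print(n,np.linalg.norm(q),np.degrees(np.arctan2(q[1],q[0])))
E
```

```text
time_s: 7.35
eef_pos: [536.1, -160.5, 65.9]
eef_rot: [0.0, 0.839, 0.544, 0.0]
ft_force: [-0.4, 0.2, 0.5]
opening: 0.5
grip_force: 0.0
[(7.35, 72.2), (7.45, 78.3), (7.55, 84.4), (7.65, 90.6)] [(7.4, 75.3, 73.6), (7.5, 81.4, 80.0), (7.6, 87.1, 86.4), (7.7, 92.8, 91.9)]
w 61.29999999999977 pred now 96.7000000000001 7.75 [ 535.82967068 -160.3082102    65.47557018] [ 0.43977101  0.60095138 -0.29268614]
top 124.6871020779873 135.93575847231472
top 121.78650260623026 135.3464540823484
side 138.73125141270364 133.31372281952312
```

```bash
python3 -m jog '{"gripper":[1,1,1,1,1,1,1,1],"linear":[[0,0,0],[0,0,0],[0,0,0],[0,0,0.001],[0,0,0.003],[0,0,0.007],[0,0,0.007],[0,0,0.007]],"yaw":[0,0,0,0,0,0,0,0]}'; python3 - <<'E'
from ang import *
for i in range(2):
    for n in("top","side"):
        r=look(n);print(n,r[:3])
        cv2.imwrite(f"pics/{n}3.png",cv2.resize(r[3][130:240,200:360],(800,550),interpolation=cv2.INTER_CUBIC)[:,:,::-1])
o=env.get_obs();print(o["ft_force"],o["eef_pos"])
E
```

```text
time_s: 8.55
eef_pos: [537.5, -160.7, 60.2]
eef_rot: [0.001, 0.839, 0.544, 0.001]
ft_force: [-0.3, 0.3, 7.3]
opening: 0.6
grip_force: 4.0
top (8.55, 130.1, None)
side (8.6, 128.7, 131.7)
top (8.65, 130.0, None)
side (8.7, 128.7, 131.7)
[0.9282721 0.3949501 8.3254786] [ 537.49663969 -160.65392102   60.24951753]
```

View pics/side3.png

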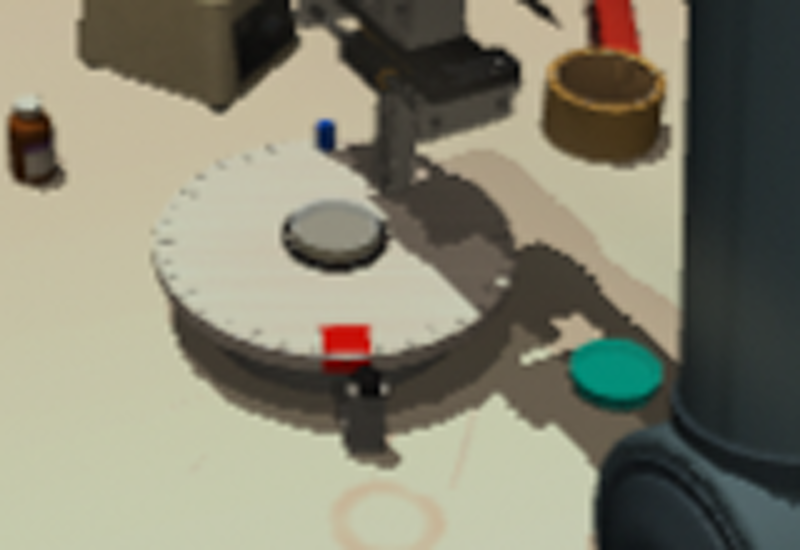

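View pics/top3.png

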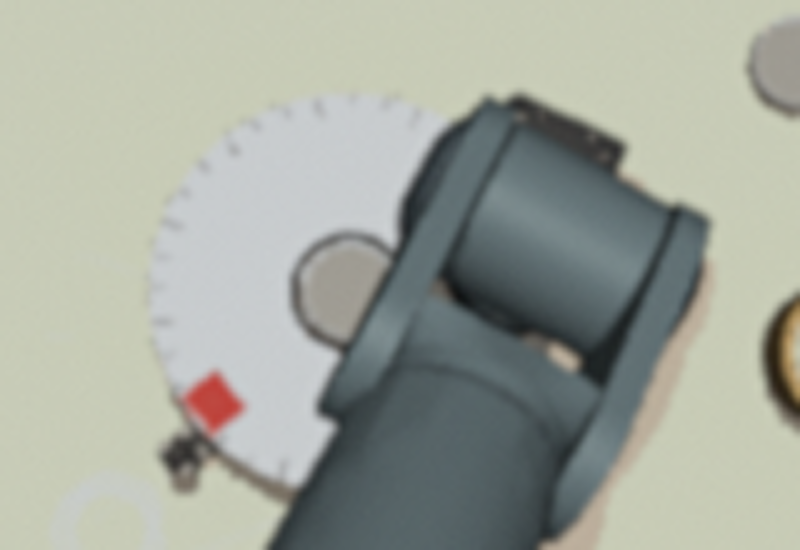

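The red mark stopped at about 130°, and the pointer is at about 134.5° (side crop: mark edge (345,362), pointer (367,380)). That is roughly 10 mm short, so I'll drag it on about 5° with the fingertip that is pressing.

```bash
python3 -m jog '{"gripper":[1,1,1,1,1,1,1,1],"linear":[[0,0,0.001],[0.0005,0.001,0.001],[0.001,0.002,0.001],[0.0015,0.003,0.001],[0.002,0.004,0.001],[0.0025,0.0055,0.001],[0.0025,0.0055,0.001],[0.0025,0.0055,0.001]],"yaw":[0,0,0,0,0,0,0,0]}'; python3 - <<'E'
from ang import *
for i in range(2):
    for n in("top","side"):
        r=look(n);print(n,r[:3])
        cv2.imwrite(f"pics/{n}4.png",cv2.resize(r[3][130:240,200:360],(800,550),interpolation=cv2.INTER_CUBIC)[:,:,::-1])
o=env.get_obs();print(o["ft_force"],o["eef_pos"])
E
```

```text
time_s: 9.55
eef_pos: [544.1, -160.8, 60.2]
eef_rot: [0.002, 0.839, 0.544, 0.002]
ft_force: [-1.0, 3.3, 11.7]
opening: 0.3
grip_force: 6.0
top (9.55, 135.6, None)
side (9.6, 134.2, 137.5)
top (9.65, 135.7, None)
side (9.7, 134.2, 137.5)
[-0.4045323   2.75148636 13.5705803 ] [ 544.10849867 -160.78758155   60.18075862]
```

View pics/side4.png

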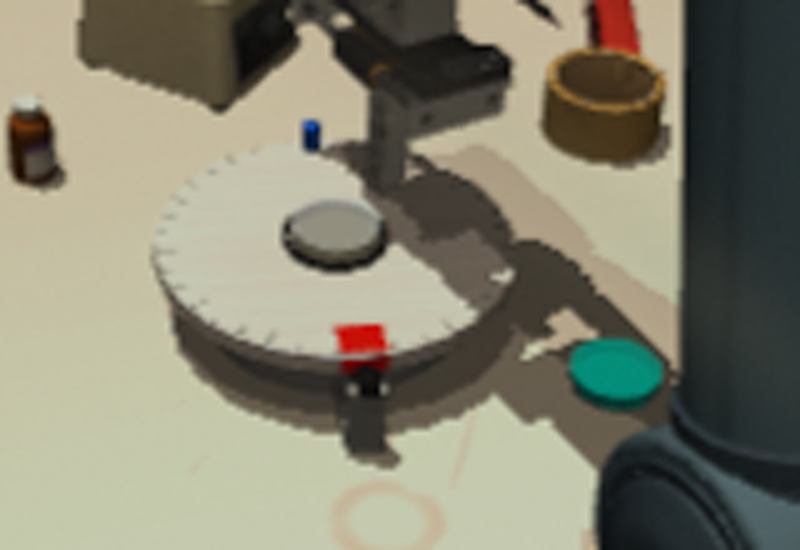

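View pics/top4.png

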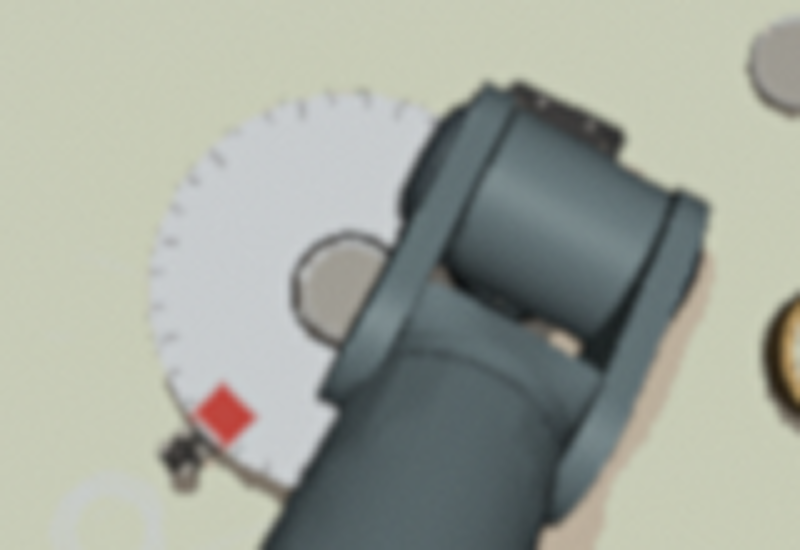

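In both crops the mark now lines up with the pointer: (363,365) against (367,382) in the side view, and (210,430) against (195,445) in the top view. The platter is still, the fingertip holds with about 12 N, and the dish is seated. I'm handing the job in.

```bash
python3 -c "
from station import env
print(env.close_job())"
```

```text
the job is handed in; nothing more can be done
None
```

I handed the job in: the platter spun untouched for over 4 s (about 1.5 rad/s, still about 1.0 rad/s just before braking), and now stands still with the red mark within a few mm of the pointer by the camera images, held by the fingertip with about 12 N; the hand-in returned no verdict.

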